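# Mix a sample tube and hold it home in the tube viewer

### The job

Take the tall capped tube out of its stand, press its foot down on the touch mixer's sprung pad until the pad is fully down, and keep it there for about a second. Then carry the tube upright to the tube viewer and gently push its side squarely against the sprung plunger, until the plunger is pushed in flush and the tube rests firmly on the stop plate. Finish while still gripping it there, upright, its foot clear of the bench and held up by the gripper alone; leave the other things where they are.

Things in the scene. Friction and masses are not known exactly. Their poses are not given: they have to be found in the camera images.
- tall_tube_center (a point): centre (half-way up, on the axis) of the tall loose sample tube: amber round tube 29 mm in diameter with a flat foot, 105 mm tall in all, the top 13 mm a black cap 34 mm in diameter; about 70 g; z is its axis, up to the cap. It starts upright in one of the stand's two wells, either one, 22 mm of its foot sunk in the well.
- tall_tube: the same tall tube, its origin at the centre of its foot (underside). Gripped high and pushed low, it swivels about the line along which the fingers close when that line runs across the push; it stays upright when the fingers close along the push.
- short_tube_center (a point): centre of the short tube, a bystander standing in the stand's other well: same look and diameter but only 65 mm tall; leave it
- stand: fixed grey block 50 (x) x 150 (y) x 30 mm high with two wells 22 mm deep and 32 mm wide, 90 mm apart along its y (at y = +45 and -45 mm); origin at the centre of its underside, on the bench
- mixer: fixed touch mixer, a grey box 110 (x) x 120 (y) x 58 mm high, a 60 mm wide aluminium collar 6 mm high on top and above it the sprung pad; origin at the centre of its underside, on the bench
- pad_top (a point): centre of the top face of the mixer's round black rubber pad, 46 mm in diameter, flat, 82 mm above the bench when up; it moves with the pad
- mixer_pad (a joint): how far the pad is pressed down, in m: 0 is up, 0.008 fully down on its hard stop; the spring takes about 2.5 N to start and 6.5 N fully down
- viewer: fixed tube viewer, a low white housing 74 mm deep, 66 mm wide, 58 mm high with the stop plate on its front and a black lens 30 mm wide, 20 mm high on top; its origin lies on the bench under the middle of the plate's front face; its x points from that face into the housing (the direction to push), y sideways, z up
- stop: the viewer's upright aluminium stop plate, 70 mm wide, 60 mm high (standing on the bench), 6 mm thick, with a 16 mm square window for the plunger; same origin and axes as the viewer
- stop_face (a point): point on the front face of the stop plate at the middle of the window, on the plunger's axis, 46 mm above the bench; x points into the plate (the direction to push), z up. A tube resting upright on the plate has its axis 14.5 mm in front of this face (x = -14.5 mm).
- plunger_nose (a point): centre of the flat nose of the round steel plunger, 13 mm in diameter, that sticks out 14 mm from the window when free; it moves with the plunger
- plunger (a joint): how far the plunger is pushed in, in m: 0 is free, 0.014 is its nose flush with the stop plate (it can go on to 0.018); the spring takes about 0.7 N to start and 2 N when flush
- jar: bystander: amber jar with white lid, 50 mm wide, 60 mm high, origin at its underside
- mouse: bystander: black computer mouse 100 x 60 x 32 mm, origin at its underside
- slide_box: bystander: flat grey box for microscope slides, 77 x 97 x 33 mm, origin at its underside

How it is judged:
By the outcome, as a careful person would: the job done as asked, in the order asked, and still so for the second after the job is handed in, while the arm keeps its last pose, push and grip.
It also fails if it takes over 58 s, if anything falls off the work surface, if the arm or the gripper's body presses on something with over 40 N, if the wrist force passes 120 N, or if a joint passes its speed limit or range.

### The arm

A 6-joint arm with a two-finger parallel gripper is mounted at the origin on the work surface. World frame = base frame: x ahead of the robot, y to its left, z up, the work surface at z = 0. Lengths are in mm, angles in rad, forces in N, time in s.
With the tool pointing down it reaches from about 350 to 875 mm from the base axis. Payload 4.2 kg.
Tool frame: the origin (TCP) lies at the very end of the fingers, on their centre line; the grasp point (between the pads) lies arm.grip_depth behind it (arm.grip_depth is the distance from the TCP to the grasp point, in mm); x points along the fingers, y is the direction in which the jaws open and shut, and the axes are right-handed (so a half turn about x gives the same grasp; the last joint's range is limited). The gripper opens to 85 mm and grips with 20 to 120 N. Pads are 22 mm wide; open, the fingers measure 114 mm over their backs; the gripper's body (76 mm by 85 mm) begins 54 mm behind the grasp point. The pads swing forward as they close: fully open they stand 13 mm farther back than shut.
Start: joints at [1.458, 0.385, 0.008, 0, -1.194, -0.259], TCP at [227.025, 582.288, 231.312] pointing down, gripper open.
Joint ranges: [-3.14, 3.14], [-1.21, 2.06], [-1.07, 1.41], [-3.16, 2.05], [-2.99, -0.16], [-3.1, 3.1]. Speed limits (rad/s): [2.79, 2.79, 3.14, 3.14, 3.14, 3.14].

### API

Orientations are given as a unit quaternion [x, y, z, w].
In Python, from bench import arm, get_image, models gives the robot as it stands.
- The arm moves only by the tool arm_command, never from a script. Its argument "rows" is a list of rows, each an object of numbers: "dx", "dy", "dz": the shift along the tool's x, y, z in m; "wx", "wy", "wz": the turn, a rotation vector about the tool's x, y, z in degrees; "gripper": the closure, from -1 (fully open) to 1 (shut). A call has exactly 8 rows; each row is the pose to reach, as a shift and turn from the pose measured when the call began, along the tool's axes at that moment; what a row does not reach only later rows make up. A row lasts 1/10 s, in which the tool goes at most 50 mm and 8.59 degrees, less where a joint would pass 70% of its speed; a pose out of reach is approached as far as the arm can. A call with a gripper value outside its range is refused whole. The fingers move at their own pace and stop on an object; the grip force is fixed at half the most. Time passes only in rows, so rows that repeat a pose let the fingers close, or fill a call up. It gives the time, the measured TCP pose, the force and the opening at its end, in the units of the state.
- arm.read_state(): the state, without advancing time (a new reading comes with each control period).
- get_image(name): name is "scene" or "top"; returns a dict with "img" (480x640x3 uint8, red, green, blue), "K" (3x3 intrinsics, pixels), "k1" (the pictures are not rectified: a ray, as slopes to the right and down, at radius r is drawn at 1 + k1 r^2 times it, then the intrinsics apply), "rvec" (rotation vector, rad) and "tvec" (3), from world to camera coordinates, as OpenCV has them. Camera axes: x right, y down, z forward; pixel columns grow to the right and rows downward; lengths in mm; the calibration is good to about 2 mm. A picture is of the moment at which its call begins. There is no depth.
- arm.job_done(): hands the job in, once; it reports no verdict.
Trained networks look in the newest picture that a camera, given by its name, has taken for a name from the list of things; names that differ only in an ending like _2 or _b are one class to them, and where a whole thing is asked for, a point or a joint stands for the part that bears it (a point fixed in the world has none). Each returns a list of dicts, best first, with "conf" (0 to 1); they miss things now and then, are a little off and sometimes report something else, mostly with a low value. They report only what shows in the picture. A call takes as long as a camera call.
- models.cut_out(camera, query): "mask" (480x640 bool, what is visible of it) and "extent" ([left, top, right, bottom] in pixels, round what is visible of it).
The state is a dict: "clock": time; "joints": joint angles; "joint_vel": joint speeds; "joint_efforts": joint torques, N m; "position": TCP position; "ee_rot": TCP orientation; "contact_force": force on the tool from outside, world axes, zero at the start; "wrist_torque": the same for the moment, N m; "gripper_width": finger opening in mm.
Only numpy, scipy, OpenCV 4.12 (cv2) and the standard library are available. Lean on these libraries where they do the work, as an engineer would, in place of code of your own. Each camera call takes 0.05 s, during which the arm holds its last target.

## Working session

There is one attempt and no reset: what is moved stays moved. The work goes in short steps, Python scripts to look and compute and a tool call to move; the robot and the scene stay as the last step left them, time stands still between calls to the robot, and variables do not carry over. Pictures are saved under pics/ and viewed, and the job is handed in when it is done.

Besides the shell and the picture viewer there is one more tool, called after "Request:" in YAML: its name, and indented under it one key for each argument. arm_command: Moves the arm, as the interface text tells. Its arguments: {"type":"object","properties":{"rows":{"type":"array"}},"required":["rows"]}

```bash
mkdir -p pics; ls
python3 - <<'E'
from bench import arm,get_image,models
import cv2
s=arm.read_state();print(s, arm.grip_depth)
for c in("scene","top"):
    d=get_image(c);cv2.imwrite(f"pics/{c}0.png",d["img"][:,:,::-1]);print(c,d["K"],d["k1"],d["rvec"],d["tvec"])
    for q in["tall_tube","short_tube_center","stand","mixer","pad_top","viewer","stop","plunger_nose","jar","mouse","slide_box"]:
        try:print(q,[(round(r["conf"],2),r["extent"],int(r["mask"].sum())) for r in models.cut_out(c,q)][:3])
        except Exception as e:print(q,e)
E
```

```text
pics
{'clock': 0.0, 'joints': array([ 1.45760223e+00,  3.85577721e-01,  6.60043414e-03, -5.05011939e-04,
       -1.19393738e+00, -2.58563683e-01]), 'joint_vel': array([-1.07673785e-03,  3.83803793e-04,  4.45786221e-04, -8.68850204e-04,
       -9.41907152e-04, -4.05525290e-06]), 'joint_efforts': array([-2.27984950e-03, -3.92287409e+01,  1.88402170e+01,  4.18610036e+00,
       -4.58091396e-03, -3.20519526e-06]), 'position': array([226.82400897, 581.76860946, 230.19794329]), 'ee_rot': array([-0.69480259,  0.13150434,  0.69502484,  0.12998631]), 'contact_force': array([0.16435856, 0.59315436, 0.00631325]), 'wrist_torque': array([0.05256367, 0.01516797, 0.02637739]), 'gripper_width': 85.53109456625978} 18.700000000000003
scene [[525.27766123   0.         321.8252957 ]
 [  0.         525.27766123 236.66317082]
 [  0.           0.           1.        ]] -0.018723694838726927 [ 1.0133098   2.69616384 -0.73469323] [ 466.09959205 -302.18409699 1126.22027486]
tall_tube [(0.66, [230.7, 78.8, 247.3, 124.5], 575), (0.18, [479.9, 327.4, 501.3, 381.5], 503)]
short_tube_center [(0.55, [262.6, 117.9, 
[... 988 characters left out ...]
448.1, 299.1], 233)]
stand [(0.81, [420.4, 282.3, 490.4, 305.4], 928)]
mixer [(0.74, [290.2, 256.8, 348.8, 310.4], 2871)]
pad_top [(0.92, [308.0, 266.6, 327.6, 289.7], 369)]
viewer [(0.74, [139.9, 263.8, 189.7, 311.0], 1423), (0.55, [312.8, 163.8, 346.9, 206.8], 1090)]
stop [(0.8, [168.1, 263.1, 190.8, 295.9], 242), (0.57, [290.9, 256.7, 344.6, 310.5], 2895)]
plunger_nose [(0.64, [309.5, 267.9, 326.9, 290.9], 377), (0.3, [467.1, 280.4, 493.7, 295.8], 339)]
jar [(0.89, [269.1, 171.3, 290.5, 192.7], 416)]
mouse [(0.91, [313.7, 162.6, 348.7, 208.4], 1101), (0.61, [169.4, 264.9, 191.1, 293.5], 224), (0.48, [270.4, 168.7, 290.1, 193.4], 451)]
slide_box [(0.79, [379.8, 184.8, 428.7, 224.8], 1509)]
```

View pics/scene0.png

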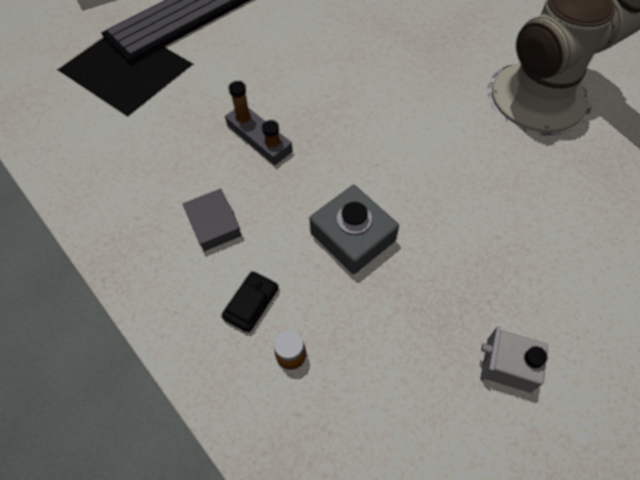

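View pics/top0.png

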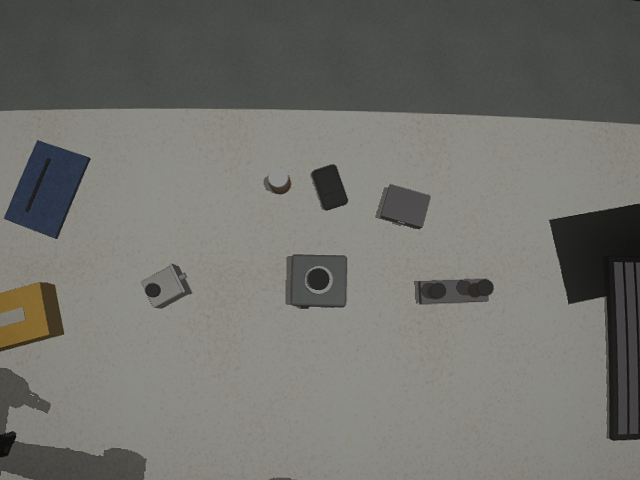

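The scene image shows the tall tube at (238,100) in the stand's far well, the short tube at (271,133), the mixer at (354,215) and the viewer at (515,360) with its plunger pointing left. In the top view these are at (480,288), (433,290), (318,280) and (165,286). I'll zoom in on them and triangulate.

```bash
cat > h.py <<'E'
import numpy as np,cv2
from scipy.optimize import least_squares
def cam(d):
    return dict(K=np.array(d["K"],float),D=np.array([d["k1"],0,0,0,0.]),r=np.array(d["rvec"],float),t=np.array(d["tvec"],float))
def proj(c,P):
    return cv2.projectPoints(np.array(P,float).reshape(-1,1,3),c["r"],c["t"],c["K"],c["D"])[0].reshape(-1,2)
def onz(c,uv,z):
    n=cv2.undistortPoints(np.array(uv,float).reshape(1,1,2),c["K"],c["D"]).ravel()
    R=cv2.Rodrigues(c["r"])[0]; o=-R.T@c["t"]; v=R.T@np.array([n[0],n[1],1])
    return o+v*(z-o[2])/v[2]
def tri(cs,uvs):
    x0=onz(cs[0],uvs[0],50)
    return least_squares(lambda x:np.concatenate([proj(c,x)[0]-u for c,u in zip(cs,uvs)]),x0)
E
python3 - <<'E'
from bench import get_image
from h import *
ds=get_image("scene");dt=get_image("top");a,b=cam(ds),cam(dt)
np.savez("cams.npz",a=a,b=b)
for n,pa,pb,z in[("tallcap",(237,88),(484,287),100),("pad",(354,213),(318,279),82),("short",(271,128),(434,290),65)]:
    for c,p in((a,pa),(b,pb)):print(n,onz(c,p,z).round(1))
    print(proj(a,[0,0,0]),proj(b,[500,0,0])) if n=="pad" else 0
def crop(im,x,y,w,h,n,f=8):
    cv2.imwrite(n,cv2.resize(im[y:y+h,x:x+w,::-1],None,fx=f,fy=f,interpolation=cv2.INTER_CUBIC))
crop(ds["img"],470,315,90,75,"pics/c1.png");crop(dt["img"],130,255,80,65,"pics/c2.png")
crop(ds["img"],215,75,85,95,"pics/c3.png",6);crop(dt["img"],410,270,90,50,"pics/c4.png")
E
```

```text
tallcap [ 520.6 -359.1  100. ]
tallcap [ 522.3 -352.4  100. ]
pad [537.9  -6.9  82. ]
pad [532.3  -7.7  82. ]
[[538.22744717  96.3642093 ]] [[314.97352962 296.48733387]]
short [ 517.6 -262.    65. ]
short [ 516.5 -254.5   65. ]
```

View pics/c1.png

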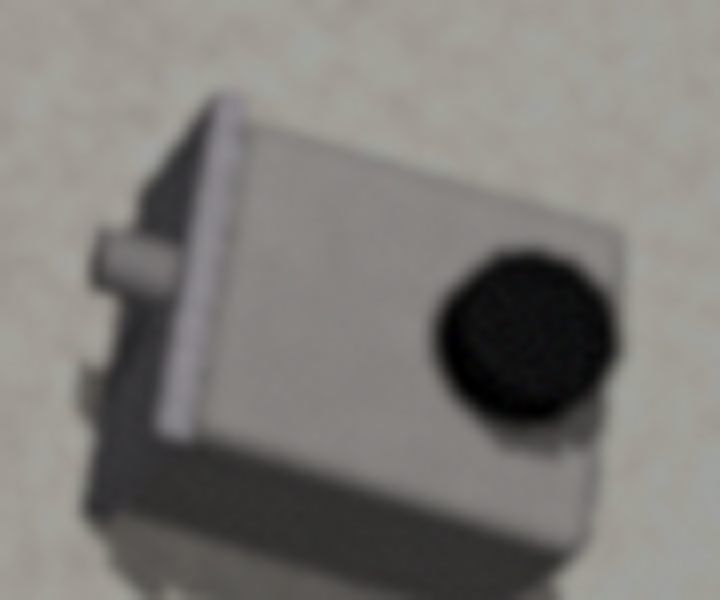

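View pics/c2.png

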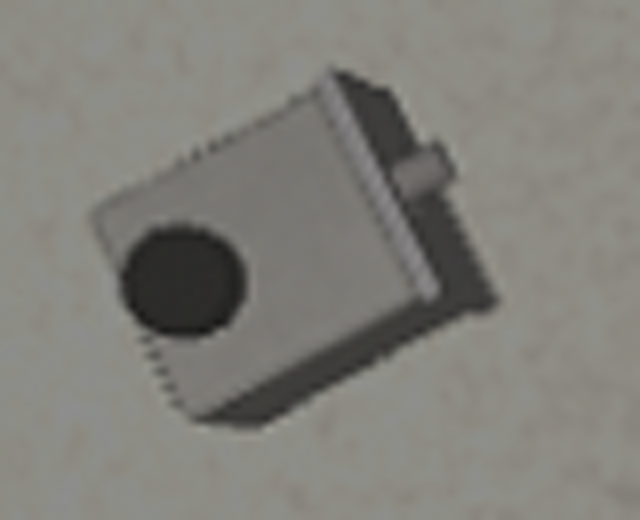

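View pics/c3.png

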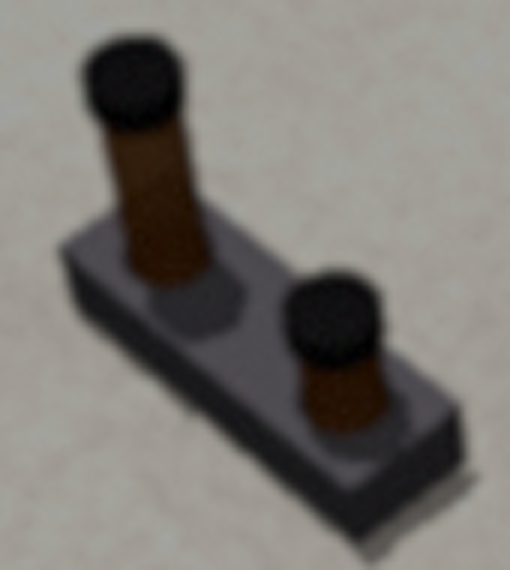

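View pics/c4.png

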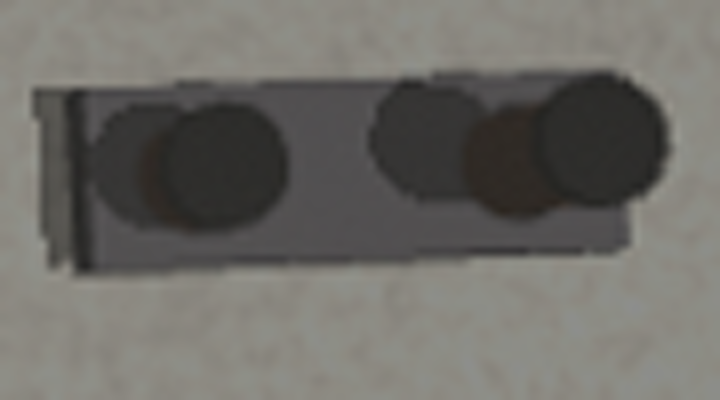

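```bash
cat > fit.py <<'E'
from h import *
z=np.load("cams.npz",allow_pickle=True);a=z["a"].item();b=z["b"].item()
cv=lambda p,f,o:((np.array(p)+.5)/f-.5+np.array(o))
def T(q,P):
    P=np.array(P,float);c,s=np.cos(q[2]),np.sin(q[2])
    return np.c_[q[0]+c*P[:,0]-s*P[:,1],q[1]+s*P[:,0]+c*P[:,1],P[:,2]]
def fit(q0,obs,cams=None):
    def f(q):
        return np.concatenate([(proj(c,T(q,[P]))[0]-u) for c,P,u in obs])
    r=least_squares(f,q0,loss="soft_l1");return r.x,f(r.x).reshape(-1,2).round(1)
s=lambda p:cv(p,8,(470,315));t=lambda p:cv(p,8,(130,255))
V=[(a,(0,35,60),s((218,95))),(a,(0,-35,60),s((155,435))),(a,(0,35,0),s((135,195))) ,(a,(0,-35,0),s((90,515))),
   (b,(0,-35,60),t((335,70))),(b,(0,35,60),t((440,295))),(b,(0,35,0),t((495,303))),(a,(-14,0,46),s((103,260))),(b,(-14,0,46),t((448,160)))]
for nm,o in(("both",V),("scene",[v for v in V if v[0] is a]),("top",[v for v in V if v[0] is b])):
    q,r=fit([500,300,2.0],o);print("viewer",nm,q.round(3),np.degrees(q[2]).round(1),r.tolist())
s=lambda p:cv(p,6,(215,75));t=lambda p:cv(p,8,(410,270))
S=[(a,(25,-75,30),s((62,250))),(a,(25,75,30),s((348,492))),(a,(-25,75,30),s((460,410))),(a,(25,75,0),s((358,545))),(a,(25,-75,0),s((82,318))),
   (b,(25,75,30),t((85,90))),(b,(-25,75,30),t((92,270))),(b,(-25,-75,30),t((632,252)))]
for nm,o in(("both",S),("scene",[v for v in S if v[0] is a]),("top",[v for v in S if v[0] is b])):
    q,r=fit([520,-310,0],o);print("stand",nm,q.round(3),T(q,[[0,-45,0],[0,45,0]]).round(1).tolist(),r.tolist())
for n,pa,pb,h in[("tallcap",s((133,70)),t((600,138)),113),("short",s((333,308)),t((225,165)),73)]:
    print(n,onz(a,pa,h),onz(b,pb,h))
E
python3 fit.py
python3 - <<'E'
from bench import *
from scipy.spatial.transform import Rotation as R
s=arm.read_state();print(s["clock"]);print(R.from_quat(s["ee_rot"]).as_matrix().round(3))
from h import *
d=get_image("scene");a=cam(d);e=get_image("top");b=cam(e)
u,v=[],[]
for nm,c in(("scene",u),("top",v)):
    m=models.cut_out(nm,"pad_top")[0]["mask"];y,x=np.nonzero(m);c+= [x.mean(),y.mean(),(x.min()+x.max())/2,(y.min()+y.max())/2]
print(u,v,onz(a,u[:2],80),onz(b,v[:2],80))
def crop(im,x,y,w,h,n,f=8):
    cv2.imwrite(n,cv2.resize(im[y:y+h,x:x+w,::-1],None,fx=f,fy=f,interpolation=cv2.INTER_CUBIC))
A=np.hstack([cv2.resize(i["img"][y:y+60,x:x+60,::-1],None,fx=6,fy=6,interpolation=cv2.INTER_CUBIC) for i,x,y in((d,325,185),(e,288,250))]);cv2.imwrite("pics/c5.png",A)
E
```

```text
viewer both [531.909 297.848   2.106] 120.7 [[0.6, -1.1], [1.0, -0.8], [0.9, -0.5], [-0.9, 0.1], [-1.0, -1.5], [-0.0, -1.4], [0.4, -0.6], [-0.3, -0.5], [-0.7, -1.2]]
viewer scene [532.903 298.108   8.401] 481.3 [[0.1, -0.6], [1.0, -0.1], [0.4, -0.1], [-0.9, 0.7], [-0.6, 0.1]]
viewer top [529.519 296.655   2.075] 118.9 [[-0.2, -0.6], [-0.0, -0.1], [0.4, 0.7], [-0.2, 0.1]]
stand both [ 5.20555e+02 -3.06185e+02  4.90000e-02] [[522.7, -351.1, 0.0], [518.4, -261.2, 0.0]] [[0.0, -1.4], [0.5, -0.6], [1.0, -0.9], [0.3, 0.2], [-0.8, -2.7], [-0.4, -1.5], [-0.2, -1.2], [-0.4, -1.0]]
stand scene [ 5.22505e+02 -3.04626e+02  5.00000e-02] [[524.8, -349.6, 0.0], [520.2, -259.7, 0.0]] [[-0.3, -0.5], [0.3, 0.4], [0.8, -0.0], [0.1, 1.1], [-1.2, -1.8]]
stand top [ 5.17950e+02 -3.06925e+02  5.30000e-02] [[520.3, -351.9, 0.0], [515.6, -262.0, 0.0]] [[-0.1, -0.2], [0.2, 0.1], [-0.0, 0.0]]
tallcap [ 524.70916416 -350.92661984  113.        ] [ 521.67013903 -349.67187247  113.        ]
short [ 519.56574693 -261.12246949   73.        ] [ 515.67672302 -260.78665426   73.        ]
1.3
[[-0.    -0.363 -0.932]
 [-0.    -0.932  0.363]
 [-1.     0.     0.   ]]
[np.float64(354.19123505976097), np.float64(212.89442231075697), np.float64(354.5), np.float64(212.5)] [np.float64(317.80645161290323), np.float64(279.0403225806452), np.float64(317.5), np.float64(279.0)] [536.62407856  -7.68629476  80.        ] [532.3520411   -7.24712943  80.        ]
```

View pics/c5.png

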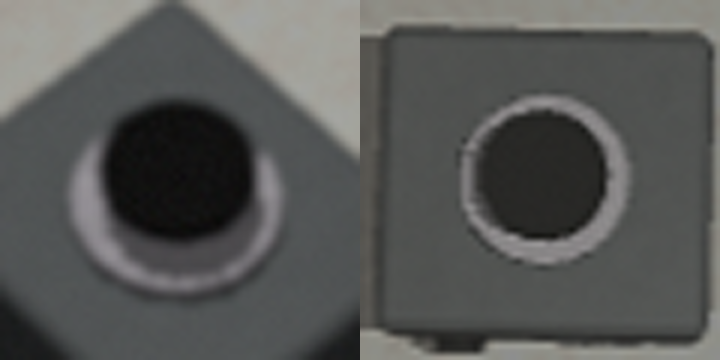

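The top camera reads about 4 mm lower in x than the scene camera, and every object shows the same offset, so I average the two. Next I move over the stand.

```bash
cat > go.py <<'E'
import sys,numpy as np
from bench import arm
from scipy.spatial.transform import Rotation as R
def delta(pos,yaw=None,tilt=True):
    s=arm.read_state();M=R.from_quat(s["ee_rot"])
    if yaw is None: y=M.as_matrix()[:,1];ya=np.arctan2(y[1],y[0])
    else: ya=np.radians(yaw)
    x=np.array([0,0,-1.]);y=np.array([np.cos(ya),np.sin(ya),0]);z=np.cross(x,y)
    G=R.from_matrix(np.c_[x,y,z]);d=M.inv().apply(np.array(pos)-s["position"])
    yy=M.as_matrix()[:,1]
    print("t",s["clock"],"pos",s["position"].round(1),"yaw",np.degrees(np.arctan2(yy[1],yy[0])).round(2),"F",s["contact_force"].round(2),"w",round(s["gripper_width"],1),"q",s["joints"].round(2))
    print("d m",(d/1000).round(4),"rv deg",np.degrees((M.inv()*G).as_rotvec()).round(2))
if __name__=="__main__":
    v=[float(x) for x in sys.argv[1:]];delta(v[:3],v[3] if len(v)>3 else None)
E
python3 go.py 522.7 -350.6 230 -177
```

```text
t 1.5 pos [227.  582.3 231.3] yaw -111.3 F [-0.05 -0.2  -0.08] w 85.4 q [ 1.46  0.38  0.01 -0.   -1.19 -0.26]
d m [ 0.0013  0.7618 -0.6144] rv deg [65.7  0.   0. ]
```

Request:
arm_command:
  rows:
    - {"dx":0,"dy":0.02,"dz":-0.016,"wx":4,"wy":0,"wz":0,"gripper":-1}
    - {"dx":0,"dy":0.055,"dz":-0.045,"wx":10,"wy":0,"wz":0,"gripper":-1}
    - {"dx":0,"dy":0.093,"dz":-0.075,"wx":17,"wy":0,"wz":0,"gripper":-1}
    - {"dx":0,"dy":0.131,"dz":-0.106,"wx":24,"wy":0,"wz":0,"gripper":-1}
    - {"dx":0,"dy":0.169,"dz":-0.136,"wx":31,"wy":0,"wz":0,"gripper":-1}
    - {"dx":0,"dy":0.207,"dz":-0.167,"wx":38,"wy":0,"wz":0,"gripper":-1}
    - {"dx":0,"dy":0.245,"dz":-0.198,"wx":45,"wy":0,"wz":0,"gripper":-1}
    - {"dx":0,"dy":0.283,"dz":-0.228,"wx":52,"wy":0,"wz":0,"gripper":-1}

```text
clock: 2.3
position: [336.8, 233.9, 231.7]
ee_rot: [0.566, -0.423, -0.566, -0.424]
contact_force: [2.4, -0.7, -0.0]
gripper_width: 85.6
```

```bash
python3 go.py 522.7 -350.6 200 -177
```

```text
t 2.3 pos [336.8 233.9 231.7] yaw -163.55 F [ 2.43 -0.73 -0.02] w 85.6 q [ 1.01  0.01 -0.48  0.   -1.09 -0.72]
d m [ 0.0313 -0.0127 -0.6133] rv deg [13.45  0.04  0.05]
```

Request:
arm_command:
  rows:
    - {"dx":0,"dy":0,"dz":-0.045,"wx":4,"wy":0,"wz":0,"gripper":-1}
    - {"dx":0,"dy":-0.002,"dz":-0.09,"wx":8,"wy":0,"wz":0,"gripper":-1}
    - {"dx":0,"dy":-0.003,"dz":-0.135,"wx":12,"wy":0,"wz":0,"gripper":-1}
    - {"dx":0,"dy":-0.004,"dz":-0.18,"wx":13.4,"wy":0,"wz":0,"gripper":-1}
    - {"dx":0,"dy":-0.005,"dz":-0.225,"wx":13.4,"wy":0,"wz":0,"gripper":-1}
    - {"dx":0,"dy":-0.006,"dz":-0.27,"wx":13.4,"wy":0,"wz":0,"gripper":-1}
    - {"dx":0,"dy":-0.007,"dz":-0.315,"wx":13.4,"wy":0,"wz":0,"gripper":-1}
    - {"dx":0,"dy":-0.008,"dz":-0.36,"wx":13.4,"wy":0,"wz":0,"gripper":-1}

```text
clock: 3.1
position: [446.8, -111.0, 231.9]
ee_rot: [0.513, -0.486, -0.513, -0.487]
contact_force: [1.2, 1.2, 0.0]
gripper_width: 85.6
```

```bash
python3 go.py 522.7 -350.6 200 -177
```

```text
t 3.1 pos [ 446.8 -111.   231.9] yaw -176.95 F [1.16 1.2  0.  ] w 85.6 q [ 0.11  0.1  -0.38 -0.   -1.09 -0.06]
d m [ 0.0319 -0.063  -0.2433] rv deg [0.05 0.05 0.12]
```

Request:
arm_command:
  rows:
    - {"dx":0.004,"dy":-0.011,"dz":-0.045,"wx":0,"wy":0,"wz":0,"gripper":-1}
    - {"dx":0.008,"dy":-0.022,"dz":-0.09,"wx":0,"wy":0,"wz":0,"gripper":-1}
    - {"dx":0.012,"dy":-0.034,"dz":-0.135,"wx":0,"wy":0,"wz":0,"gripper":-1}
    - {"dx":0.018,"dy":-0.045,"dz":-0.18,"wx":0,"wy":0,"wz":0,"gripper":-1}
    - {"dx":0.024,"dy":-0.055,"dz":-0.22,"wx":0,"wy":0,"wz":0,"gripper":-1}
    - {"dx":0.03,"dy":-0.061,"dz":-0.238,"wx":0,"wy":0,"wz":0,"gripper":-1}
    - {"dx":0.032,"dy":-0.063,"dz":-0.243,"wx":0,"wy":0,"wz":0,"gripper":-1}
    - {"dx":0.032,"dy":-0.063,"dz":-0.243,"wx":0,"wy":0,"wz":0,"gripper":-1}

```text
clock: 3.9
position: [522.4, -350.6, 199.0]
ee_rot: [-0.513, 0.486, 0.513, 0.487]
contact_force: [-0.1, 0.1, -0.2]
gripper_width: 85.3
```

```bash
python3 go.py 522.7 -350.6 61 -177
python3 - <<'E'
from bench import *
import cv2,numpy as np
from h import *
d=get_image("scene");e=get_image("top")
A=np.hstack([cv2.resize(i["img"][y:y+130,x:x+110,::-1],None,fx=3.5,fy=3.5,interpolation=cv2.INTER_CUBIC) for i,x,y in((d,190,50),(e,410,220))]);cv2.imwrite("pics/d1.png",A)
for nm,i in(("s",d),("t",e)):print(nm,proj(cam(i),[[522.7,-350.6,200],[522.7,-350.6,113]]))
E
```

```text
t 3.9 pos [ 522.4 -350.6  199. ] yaw -177.01 F [-0.11  0.1  -0.17] w 85.3 q [-0.34  0.41 -0.03 -0.   -1.13  0.39]
d m [ 0.138  -0.0002 -0.0002] rv deg [-0.01  0.09  0.04]
s [[230.20345003  48.85538107]
 [237.70371246  85.83420038]]
t [[498.56931547 282.82806701]
 [484.99796427 286.31865944]]
```

View pics/d1.png

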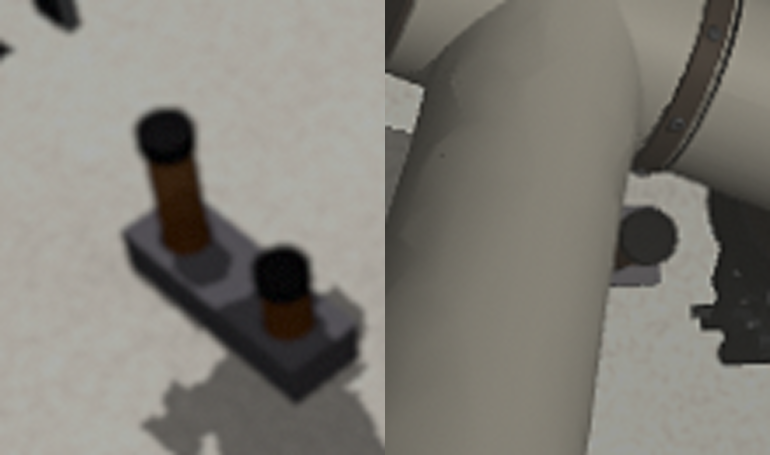

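Run:
```python
from bench import *
import cv2,numpy as np
d=get_image("scene");e=get_image("top")
A=np.vstack([cv2.resize(d["img"][:300,100:500,::-1],None,fx=2,fy=2)])
cv2.imwrite("pics/d2.png",A)
cv2.imwrite("pics/d3.png",e["img"][:,:,::-1])
```

```text
(no output)
```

View pics/d2.png

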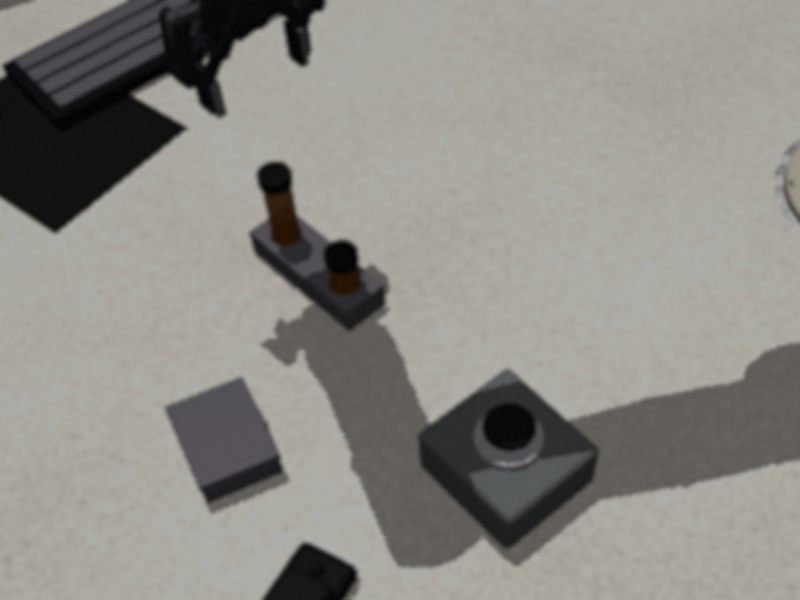

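View pics/d3.png

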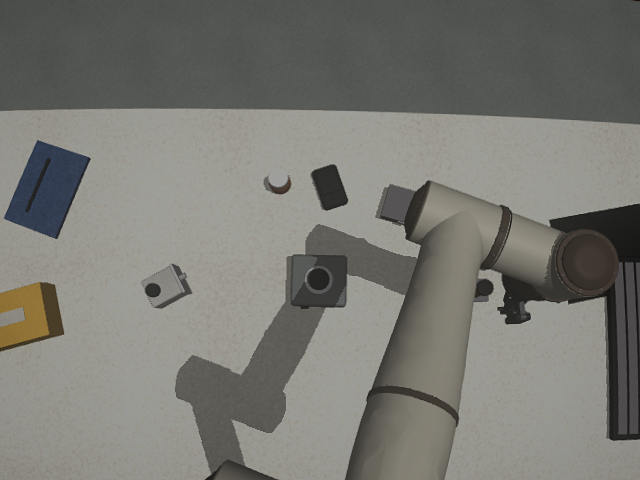

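Request:
arm_command:
  rows:
    - {"dx":0.015,"dy":0,"dz":0,"gripper":-1}
    - {"dx":0.04,"dy":0,"dz":0,"gripper":-1}
    - {"dx":0.07,"dy":0,"dz":0,"gripper":-1}
    - {"dx":0.095,"dy":0,"dz":0,"gripper":-1}
    - {"dx":0.115,"dy":0,"dz":0,"gripper":-1}
    - {"dx":0.13,"dy":0,"dz":0,"gripper":-1}
    - {"dx":0.138,"dy":0,"dz":0,"gripper":-1}
    - {"dx":0.138,"dy":0,"dz":0,"gripper":-1}

```text
validation failed for argument at $.ro...
```

```bash
python3 go.py 522.7 -350.6 61 -177
python3 - <<'E'
from bench import *
import cv2,numpy as np
d=get_image("scene")
cv2.imwrite("pics/d4.png",cv2.resize(d["img"][20:170,170:370,::-1],None,fx=4,fy=4,interpolation=cv2.INTER_CUBIC))
E
```

```text
t 4.1 pos [ 522.8 -349.3  200.8] yaw -176.87 F [ 0.8  -0.64 -0.34] w 85.4 q [-0.33  0.41 -0.03 -0.   -1.13  0.39]
d m [ 0.1398  0.0006 -0.0013] rv deg [0.13 0.02 0.18]
```

View pics/d4.png

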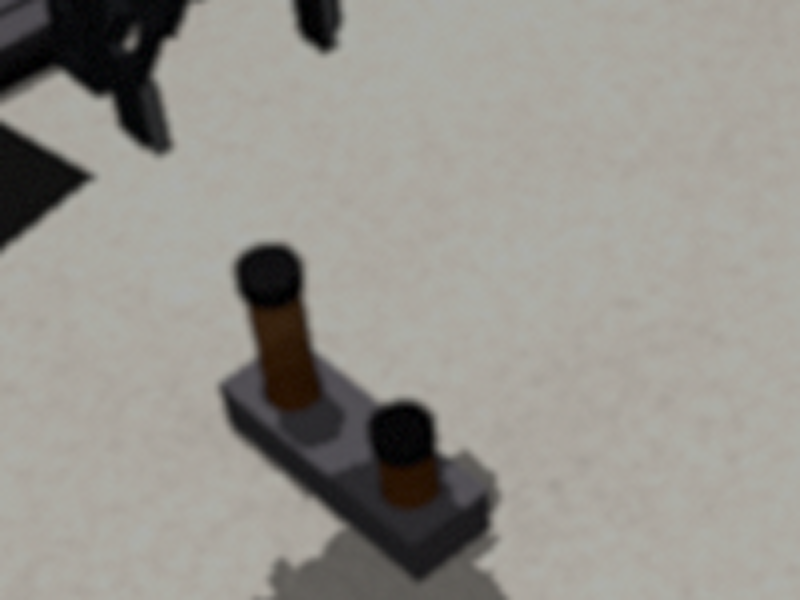

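Request:
arm_command:
  rows:
    - {"dx":0.015,"dy":0,"dz":0,"wx":0,"wy":0,"wz":0,"gripper":-1}
    - {"dx":0.04,"dy":0,"dz":0,"wx":0,"wy":0,"wz":0,"gripper":-1}
    - {"dx":0.07,"dy":0,"dz":0,"wx":0,"wy":0,"wz":0,"gripper":-1}
    - {"dx":0.095,"dy":0,"dz":0,"wx":0,"wy":0,"wz":0,"gripper":-1}
    - {"dx":0.115,"dy":0,"dz":0,"wx":0,"wy":0,"wz":0,"gripper":-1}
    - {"dx":0.13,"dy":0,"dz":0,"wx":0,"wy":0,"wz":0,"gripper":-1}
    - {"dx":0.139,"dy":0,"dz":0,"wx":0,"wy":0,"wz":0,"gripper":-1}
    - {"dx":0.139,"dy":0,"dz":0,"wx":0,"wy":0,"wz":0,"gripper":-1}

```text
clock: 4.95
position: [522.8, -348.5, 61.1]
ee_rot: [0.514, -0.485, -0.514, -0.487]
contact_force: [0.6, -0.4, 0.4]
gripper_width: 85.3
```

```bash
python3 go.py 522.7 -350.6 61 -177
python3 - <<'E'
from bench import *
import cv2,numpy as np
d=get_image("scene")
cv2.imwrite("pics/d5.png",cv2.resize(d["img"][20:170,170:370,::-1],None,fx=4,fy=4,interpolation=cv2.INTER_CUBIC))
E
```

```text
t 4.95 pos [ 522.8 -348.5   61.1] yaw -176.83 F [ 0.62 -0.43  0.4 ] w 85.3 q [-0.33  0.55 -0.19 -0.   -0.83  0.39]
d m [ 0.0001  0.0002 -0.0021] rv deg [0.17 0.07 0.08]
```

View pics/d5.png

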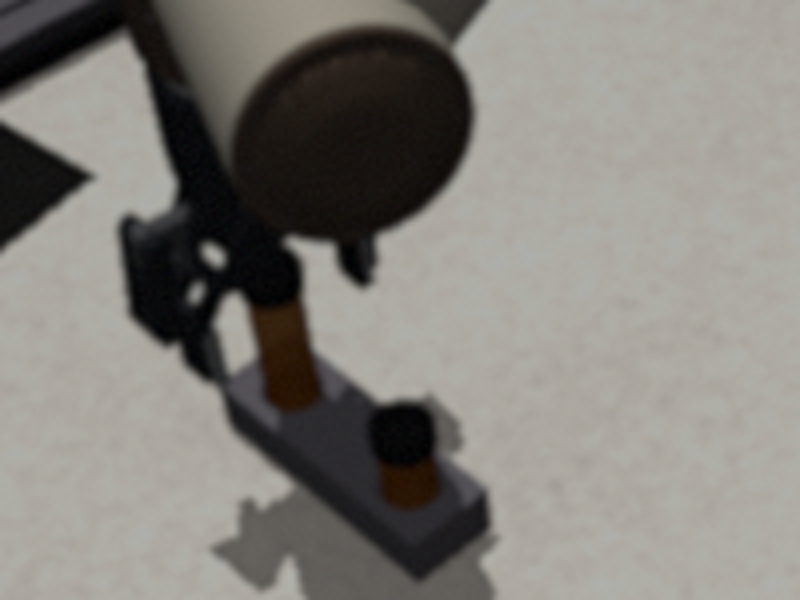

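The fingers straddle the tube at about crop (210,375) and (357,275), with the tube midway between them. I make a 2 mm correction and close.

Request:
arm_command:
  rows:
    - {"dx":0,"dy":0,"dz":-0.002,"wx":0,"wy":0,"wz":0,"gripper":-1}
    - {"dx":0,"dy":0,"dz":-0.002,"wx":0,"wy":0,"wz":0,"gripper":1}
    - {"dx":0,"dy":0,"dz":-0.002,"wx":0,"wy":0,"wz":0,"gripper":1}
    - {"dx":0,"dy":0,"dz":-0.002,"wx":0,"wy":0,"wz":0,"gripper":1}
    - {"dx":0,"dy":0,"dz":-0.002,"wx":0,"wy":0,"wz":0,"gripper":1}
    - {"dx":0,"dy":0,"dz":-0.002,"wx":0,"wy":0,"wz":0,"gripper":1}
    - {"dx":0,"dy":0,"dz":-0.002,"wx":0,"wy":0,"wz":0,"gripper":1}
    - {"dx":0,"dy":0,"dz":-0.002,"wx":0,"wy":0,"wz":0,"gripper":1}

```text
clock: 5.8
position: [523.7, -351.0, 62.3]
ee_rot: [0.515, -0.485, -0.513, -0.487]
contact_force: [-0.9, 0.2, 1.9]
gripper_width: 28.8
```

```bash
python3 go.py 522.7 -350.6 161 -177
```

```text
t 5.8 pos [ 523.7 -351.    62.3] yaw -176.81 F [-0.91  0.17  1.95] w 28.8 q [-0.33  0.55 -0.18 -0.   -0.84  0.39]
d m [-0.0987  0.0006  0.0005] rv deg [ 0.19 -0.    0.19]
```

Request:
arm_command:
  rows:
    - {"dx":-0.008,"dy":0,"dz":0,"wx":0,"wy":0,"wz":0,"gripper":1}
    - {"dx":-0.02,"dy":0,"dz":0,"wx":0,"wy":0,"wz":0,"gripper":1}
    - {"dx":-0.04,"dy":0,"dz":0,"wx":0,"wy":0,"wz":0,"gripper":1}
    - {"dx":-0.065,"dy":0,"dz":0,"wx":0,"wy":0,"wz":0,"gripper":1}
    - {"dx":-0.09,"dy":0,"dz":0,"wx":0,"wy":0,"wz":0,"gripper":1}
    - {"dx":-0.11,"dy":0,"dz":0,"wx":0,"wy":0,"wz":0,"gripper":1}
    - {"dx":-0.12,"dy":0,"dz":0,"wx":0,"wy":0,"wz":0,"gripper":1}
    - {"dx":-0.12,"dy":0,"dz":0,"wx":0,"wy":0,"wz":0,"gripper":1}

```text
clock: 6.6
position: [524.0, -351.3, 184.6]
ee_rot: [0.516, -0.485, -0.512, -0.487]
contact_force: [0.1, -0.2, -1.1]
gripper_width: 29.3
```

```bash
python3 go.py 534.5 -7.5 180 150
python3 - <<'E'
from bench import *
import cv2,numpy as np
from h import *
d=get_image("scene");print(proj(cam(d),[[523,-351,128],[523,-351,233]]))
cv2.imwrite("pics/d6.png",cv2.resize(d["img"][0:150,170:370,::-1],None,fx=4,fy=4,interpolation=cv2.INTER_CUBIC))
E
```

```text
t 6.6 pos [ 524.  -351.3  184.6] yaw -176.81 F [ 0.08 -0.18 -1.15] w 29.3 q [-0.34  0.43 -0.05 -0.   -1.09  0.39]
d m [ 0.0042 -0.0296  0.3427] rv deg [3.319e+01 2.000e-02 4.200e-01]
[[236.23544203  79.81826266]
 [226.75864072  33.19711874]]
```

View pics/d6.png

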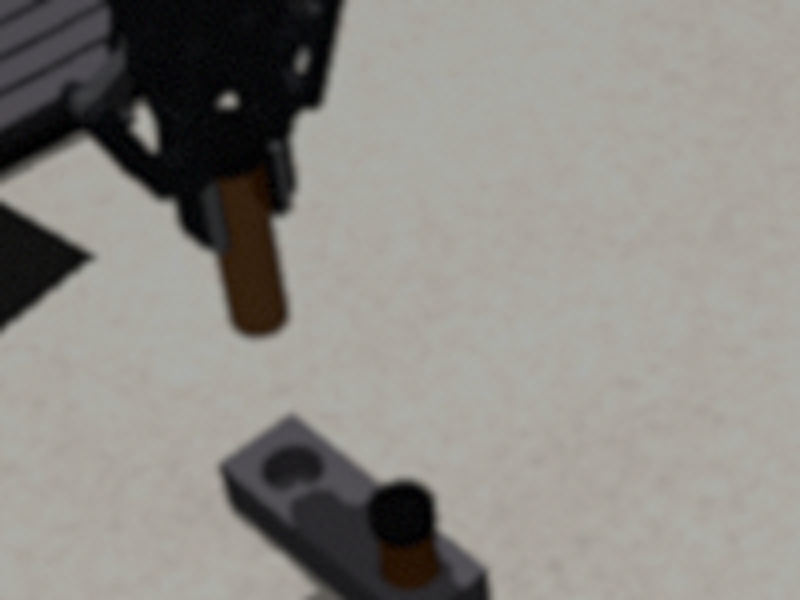

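The tube is held upright, its foot at crop (258,325), and the well is empty. Now I go to the mixer and turn to the viewer yaw on the way.

Request:
arm_command:
  rows:
    - {"dx":0,"dy":-0.002,"dz":0.015,"wx":5,"wy":0,"wz":0,"gripper":1}
    - {"dx":0,"dy":-0.005,"dz":0.05,"wx":12,"wy":0,"wz":0,"gripper":1}
    - {"dx":0,"dy":-0.008,"dz":0.095,"wx":20,"wy":0,"wz":0,"gripper":1}
    - {"dx":0,"dy":-0.012,"dz":0.14,"wx":28,"wy":0,"wz":0,"gripper":1}
    - {"dx":0,"dy":-0.016,"dz":0.185,"wx":36,"wy":0,"wz":0,"gripper":1}
    - {"dx":0,"dy":-0.02,"dz":0.23,"wx":44,"wy":0,"wz":0,"gripper":1}
    - {"dx":0,"dy":-0.024,"dz":0.275,"wx":52,"wy":0,"wz":0,"gripper":1}
    - {"dx":0,"dy":-0.027,"dz":0.31,"wx":60,"wy":0,"wz":0,"gripper":1}

```text
clock: 7.45
position: [532.0, -38.7, 181.4]
ee_rot: [-0.201, 0.677, 0.201, 0.678]
contact_force: [0.6, -0.3, -1.4]
gripper_width: 29.1
```

```bash
python3 go.py 534.5 -7.5 160 120.5
```

```text
t 7.45 pos [532.  -38.7 181.4] yaw 123.08 F [ 0.59 -0.31 -1.45] w 29.1 q [ 0.23  0.27 -0.29  0.   -1.   -1.23]
d m [0.0214 0.0248 0.0191] rv deg [2.58 0.07 0.05]
```

Request:
arm_command:
  rows:
    - {"dx":0.005,"dy":0.01,"dz":0.008,"wx":1,"wy":0,"wz":0,"gripper":1}
    - {"dx":0.012,"dy":0.018,"dz":0.014,"wx":2,"wy":0,"wz":0,"gripper":1}
    - {"dx":0.018,"dy":0.023,"dz":0.018,"wx":2.6,"wy":0,"wz":0,"gripper":1}
    - {"dx":0.021,"dy":0.025,"dz":0.019,"wx":2.6,"wy":0,"wz":0,"gripper":1}
    - {"dx":0.021,"dy":0.025,"dz":0.019,"wx":2.6,"wy":0,"wz":0,"gripper":1}
    - {"dx":0.021,"dy":0.025,"dz":0.019,"wx":2.6,"wy":0,"wz":0,"gripper":1}
    - {"dx":0.021,"dy":0.025,"dz":0.019,"wx":2.6,"wy":0,"wz":0,"gripper":1}
    - {"dx":0.021,"dy":0.025,"dz":0.019,"wx":2.6,"wy":0,"wz":0,"gripper":1}

```text
clock: 8.25
position: [534.4, -7.8, 160.8]
ee_rot: [-0.186, 0.682, 0.185, 0.683]
contact_force: [-0.1, 0.4, -1.0]
gripper_width: 28.8
```

```bash
python3 go.py 534.5 -7.5 140 120.5
python3 - <<'E'
from bench import *
import cv2,numpy as np
from h import *
d=get_image("scene");e=get_image("top")
A=np.hstack([cv2.resize(i["img"][y:y+110,x:x+110,::-1],None,fx=3.6,fy=3.6,interpolation=cv2.INTER_CUBIC) for i,x,y in((d,300,150),(e,260,220))]);cv2.imwrite("pics/d7.png",A)
print(proj(cam(d),[[534.5,-7.5,105.5]]))
E
```

```text
t 8.25 pos [534.4  -7.8 160.8] yaw 120.44 F [-0.06  0.36 -0.98] w 28.8 q [ 0.29  0.3  -0.32  0.   -0.96 -1.33]
d m [0.0208 0.0002 0.0001] rv deg [-0.06  0.11  0.06]
[[355.80877841 203.88102235]]
```

View pics/d7.png

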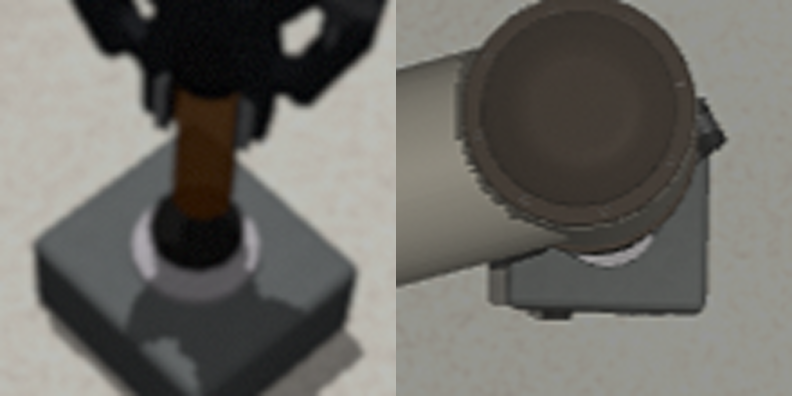

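Request:
arm_command:
  rows:
    - {"dx":0.006,"dy":0,"dz":0,"wx":0,"wy":0,"wz":0,"gripper":1}
    - {"dx":0.012,"dy":0,"dz":0,"wx":0,"wy":0,"wz":0,"gripper":1}
    - {"dx":0.018,"dy":0,"dz":0,"wx":0,"wy":0,"wz":0,"gripper":1}
    - {"dx":0.022,"dy":0,"dz":0,"wx":0,"wy":0,"wz":0,"gripper":1}
    - {"dx":0.025,"dy":0,"dz":0,"wx":0,"wy":0,"wz":0,"gripper":1}
    - {"dx":0.028,"dy":0,"dz":0,"wx":0,"wy":0,"wz":0,"gripper":1}
    - {"dx":0.028,"dy":0,"dz":0,"wx":0,"wy":0,"wz":0,"gripper":1}
    - {"dx":0.028,"dy":0,"dz":0,"wx":0,"wy":0,"wz":0,"gripper":1}

```text
clock: 9.15
position: [534.7, -7.5, 133.2]
ee_rot: [-0.186, 0.681, 0.186, 0.683]
contact_force: [-1.2, 0.9, 3.5]
gripper_width: 29.2
```

```bash
python3 go.py 534.5 -7.5 128 120.5
```

```text
t 9.15 pos [534.7  -7.5 133.2] yaw 120.46 F [-1.23  0.94  3.52] w 29.2 q [ 0.29  0.33 -0.35  0.   -0.89 -1.33]
d m [ 0.0052  0.0001 -0.0001] rv deg [-0.04  0.14  0.07]
```

Request:
arm_command:
  rows:
    - {"dx":0.002,"dy":0,"dz":0,"wx":0,"wy":0,"wz":0,"gripper":1}
    - {"dx":0.004,"dy":0,"dz":0,"wx":0,"wy":0,"wz":0,"gripper":1}
    - {"dx":0.005,"dy":0,"dz":0,"wx":0,"wy":0,"wz":0,"gripper":1}
    - {"dx":0.006,"dy":0,"dz":0,"wx":0,"wy":0,"wz":0,"gripper":1}
    - {"dx":0.0065,"dy":0,"dz":0,"wx":0,"wy":0,"wz":0,"gripper":1}
    - {"dx":0.0065,"dy":0,"dz":0,"wx":0,"wy":0,"wz":0,"gripper":1}
    - {"dx":0.0065,"dy":0,"dz":0,"wx":0,"wy":0,"wz":0,"gripper":1}
    - {"dx":0.0065,"dy":0,"dz":0,"wx":0,"wy":0,"wz":0,"gripper":1}

```text
clock: 9.95
position: [535.5, -7.3, 128.2]
ee_rot: [-0.186, 0.68, 0.186, 0.684]
contact_force: [-2.8, 0.3, 9.9]
gripper_width: 29.0
```

```bash
python3 go.py 534.5 -7.5 126 120.5
```

```text
t 9.95 pos [535.5  -7.3 128.2] yaw 120.5 F [-2.83  0.3   9.92] w 29.0 q [ 0.29  0.33 -0.36  0.   -0.87 -1.33]
d m [ 0.0022  0.0004 -0.0009] rv deg [0.   0.26 0.13]
```

Request:
arm_command:
  rows:
    - {"dx":0.002,"dy":0,"dz":0,"wx":0,"wy":0,"wz":0,"gripper":1}
    - {"dx":0.0025,"dy":0,"dz":0,"wx":0,"wy":0,"wz":0,"gripper":1}
    - {"dx":0.0025,"dy":0,"dz":0,"wx":0,"wy":0,"wz":0,"gripper":1}
    - {"dx":0.0025,"dy":0,"dz":0,"wx":0,"wy":0,"wz":0,"gripper":1}
    - {"dx":0.0025,"dy":0,"dz":0,"wx":0,"wy":0,"wz":0,"gripper":1}
    - {"dx":0.0025,"dy":0,"dz":0,"wx":0,"wy":0,"wz":0,"gripper":1}
    - {"dx":0.0025,"dy":0,"dz":0,"wx":0,"wy":0,"wz":0,"gripper":1}
    - {"dx":0.0025,"dy":0,"dz":0,"wx":0,"wy":0,"wz":0,"gripper":1}

```text
clock: 10.75
position: [536.2, -7.1, 128.2]
ee_rot: [-0.187, 0.679, 0.186, 0.685]
contact_force: [-4.4, 2.6, 15.3]
gripper_width: 29.3
```

```bash
python3 go.py 534.5 -7.5 160 120.5
python3 - <<'E'
from bench import *
import cv2,numpy as np
d=get_image("scene")
cv2.imwrite("pics/d8.png",cv2.resize(d["img"][150:260,300:410,::-1],None,fx=5,fy=5,interpolation=cv2.INTER_CUBIC))
E
```

```text
t 10.75 pos [536.2  -7.1 128.2] yaw 120.55 F [-4.44  2.63 15.34] w 29.3 q [ 0.29  0.33 -0.36  0.   -0.87 -1.33]
d m [-0.0318  0.0004 -0.0015] rv deg [0.05 0.39 0.2 ]
```

View pics/d8.png

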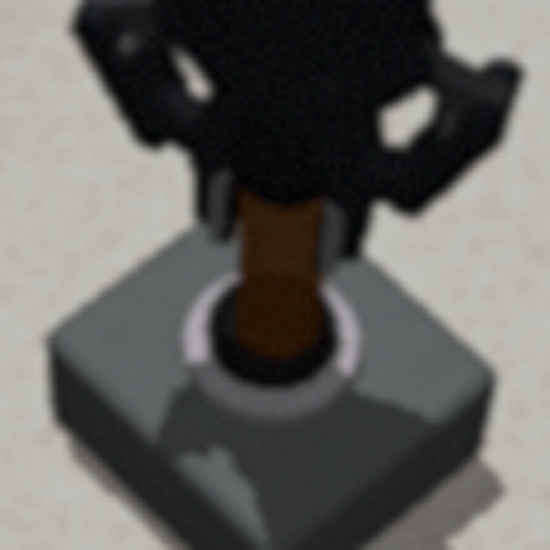

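Position stalled at z=128.2 mm while the force rose to 15 N, so the pad is on its hard stop, and the picture agrees. The hold comes to about 1.1 s, plus two more rows. Then I lift.

Request:
arm_command:
  rows:
    - {"dx":0.0015,"dy":0,"dz":0,"wx":0,"wy":0,"wz":0,"gripper":1}
    - {"dx":0.0015,"dy":0,"dz":0,"wx":0,"wy":0,"wz":0,"gripper":1}
    - {"dx":-0.005,"dy":0,"dz":-0.0015,"wx":0,"wy":0.4,"wz":0.2,"gripper":1}
    - {"dx":-0.015,"dy":0,"dz":-0.0015,"wx":0,"wy":0.4,"wz":0.2,"gripper":1}
    - {"dx":-0.025,"dy":0,"dz":-0.0015,"wx":0,"wy":0.4,"wz":0.2,"gripper":1}
    - {"dx":-0.032,"dy":0,"dz":-0.0015,"wx":0,"wy":0.4,"wz":0.2,"gripper":1}
    - {"dx":-0.035,"dy":0,"dz":-0.0015,"wx":0,"wy":0.4,"wz":0.2,"gripper":1}
    - {"dx":-0.035,"dy":0,"dz":-0.0015,"wx":0,"wy":0.4,"wz":0.2,"gripper":1}

```text
clock: 11.6
position: [534.8, -7.8, 163.5]
ee_rot: [-0.186, 0.682, 0.186, 0.682]
contact_force: [-0.4, 0.6, -1.0]
gripper_width: 29.0
```

```bash
python3 go.py 572 228.5 160 120.5
```

```text
t 11.6 pos [534.8  -7.8 163.5] yaw 120.55 F [-0.44  0.63 -1.02] w 29.0 q [ 0.29  0.29 -0.31 -0.   -0.96 -1.33]
d m [0.0035 0.1846 0.1521] rv deg [0.05 0.03 0.01]
```

Request:
arm_command:
  rows:
    - {"dx":0,"dy":0.01,"dz":0.008,"wx":0,"wy":0,"wz":0,"gripper":1}
    - {"dx":0,"dy":0.035,"dz":0.029,"wx":0,"wy":0,"wz":0,"gripper":1}
    - {"dx":0,"dy":0.07,"dz":0.058,"wx":0,"wy":0,"wz":0,"gripper":1}
    - {"dx":0,"dy":0.105,"dz":0.086,"wx":0,"wy":0,"wz":0,"gripper":1}
    - {"dx":0,"dy":0.14,"dz":0.115,"wx":0,"wy":0,"wz":0,"gripper":1}
    - {"dx":0,"dy":0.165,"dz":0.136,"wx":0,"wy":0,"wz":0,"gripper":1}
    - {"dx":0,"dy":0.18,"dz":0.148,"wx":0,"wy":0,"wz":0,"gripper":1}
    - {"dx":0.003,"dy":0.1846,"dz":0.152,"wx":0,"wy":0,"wz":0,"gripper":1}

```text
clock: 12.4
position: [571.9, 230.7, 160.0]
ee_rot: [-0.187, 0.682, 0.187, 0.682]
contact_force: [-1.1, -1.2, -0.8]
gripper_width: 29.1
```

```bash
python3 go.py 572 228.5 68 120.5
```

```text
t 12.4 pos [571.9 230.7 160. ] yaw 120.68 F [-1.06 -1.15 -0.82] w 29.1 q [ 0.65  0.43 -0.11  0.   -1.03 -1.68]
d m [ 0.092  -0.0019 -0.0011] rv deg [0.18 0.03 0.01]
```

Request:
arm_command:
  rows:
    - {"dx":0.01,"dy":-0.002,"dz":-0.001,"wx":0,"wy":0,"wz":0,"gripper":1}
    - {"dx":0.03,"dy":-0.002,"dz":-0.001,"wx":0,"wy":0,"wz":0,"gripper":1}
    - {"dx":0.05,"dy":-0.002,"dz":-0.001,"wx":0,"wy":0,"wz":0,"gripper":1}
    - {"dx":0.07,"dy":-0.002,"dz":-0.001,"wx":0,"wy":0,"wz":0,"gripper":1}
    - {"dx":0.085,"dy":-0.002,"dz":-0.001,"wx":0,"wy":0,"wz":0,"gripper":1}
    - {"dx":0.091,"dy":-0.002,"dz":-0.001,"wx":0,"wy":0,"wz":0,"gripper":1}
    - {"dx":0.092,"dy":-0.002,"dz":-0.001,"wx":0,"wy":0,"wz":0,"gripper":1}
    - {"dx":0.092,"dy":-0.002,"dz":-0.001,"wx":0,"wy":0,"wz":0,"gripper":1}

```text
clock: 13.2
position: [572.4, 227.8, 68.4]
ee_rot: [-0.187, 0.682, 0.187, 0.682]
contact_force: [0.5, 0.1, 0.3]
gripper_width: 29.2
```

```bash
python3 go.py 572 228.5 68 120.5
python3 - <<'E'
from bench import *
import cv2,numpy as np
from h import *
d=get_image("scene");e=get_image("top")
cv2.imwrite("pics/e1.png",cv2.resize(d["img"][300:400,450:580,::-1],None,fx=6,fy=6,interpolation=cv2.INTER_CUBIC))
cv2.imwrite("pics/e2.png",cv2.resize(e["img"][230:330,120:250,::-1],None,fx=6,fy=6,interpolation=cv2.INTER_CUBIC))
p=arm.read_state()["position"]
for c in(d,e):print(proj(cam(c),[p+[0,0,-54.2],p+[0,0,0]]))
E
```

```text
t 13.2 pos [572.4 227.8  68.4] yaw 120.64 F [0.47 0.08 0.3 ] w 29.2 q [ 0.64  0.52 -0.21  0.   -0.83 -1.68]
d m [ 0.0004  0.0008 -0.    ] rv deg [0.14 0.05 0.02]
[[436.02948628 340.23038081]
 [442.24382114 328.36867596]]
[[214.5454964  260.68243227]
 [209.00940808 257.5616389 ]]
```

View pics/e1.png

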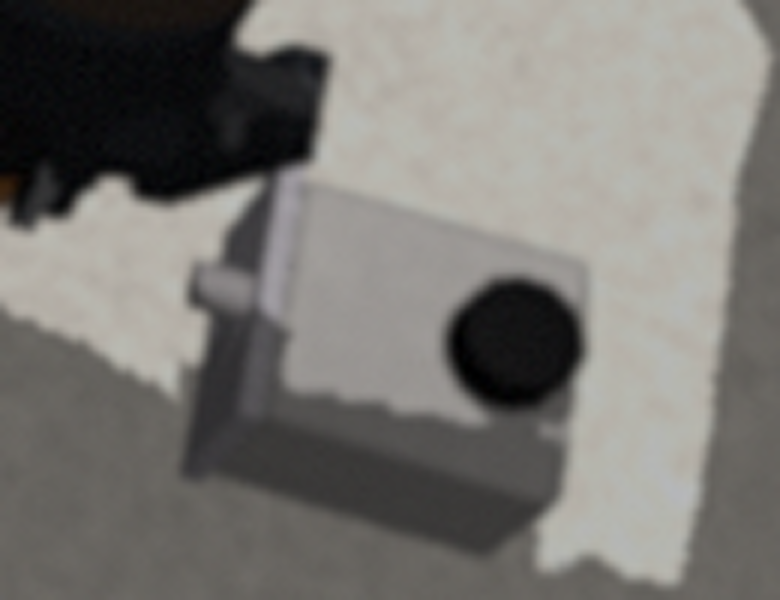

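View pics/e2.png

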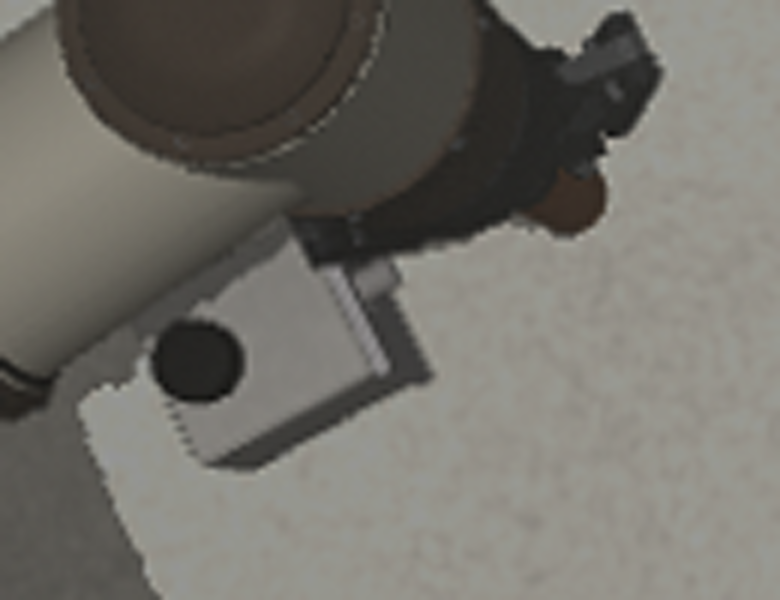

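The foot shows in the top view at crop (565,195), and I had predicted (567,184). That suggests the top camera carries most of the offset, so I overlay the predicted foot outlines to calibrate it.

Run:
```python
from h import *
z=np.load("cams.npz",allow_pickle=True);a=z["a"].item();b=z["b"].item()
th=np.linspace(0,2*np.pi,60)
def circ(x,y,zz,r):return np.c_[x+r*np.cos(th),y+r*np.sin(th),0*th+zz]
def ov(img,P,c,f,o,col,sh=(0,0)):
    u=proj(c,P)+sh;q=((u-o+.5)*f-.5);cv2.polylines(img,[q.round().astype(int)],True,col,1)
im=cv2.imread("pics/e2.png")
ov(im,circ(572.1,228.1,14.2,14.5),b,6,(120,230),(0,0,255));ov(im,circ(572.1,228.1,14.2,14.5),b,6,(120,230),(0,255,0),(-.2,1.8))
im2=cv2.imread("pics/d7.png")
ov(im2,circ(534.5,-7.6,106.4,14.5),a,3.6,(300,150),(0,0,255))
im3=cv2.imread("pics/d6.png")
ov(im3,circ(523.8,-351.2,130.3,14.5),a,4,(170,0),(0,0,255))
cv2.imwrite("pics/o1.png",im[100:400,400:700]);
cv2.imwrite("pics/o.png",np.hstack([cv2.resize(im[130:280,490:640],(390,390)),cv2.resize(im2[120:280,120:280],(390,390)) ]))
cv2.imwrite("pics/o3.png",cv2.resize(im3[220:370,180:330],(450,450)))
```

```text
(no output)
```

View pics/o.png

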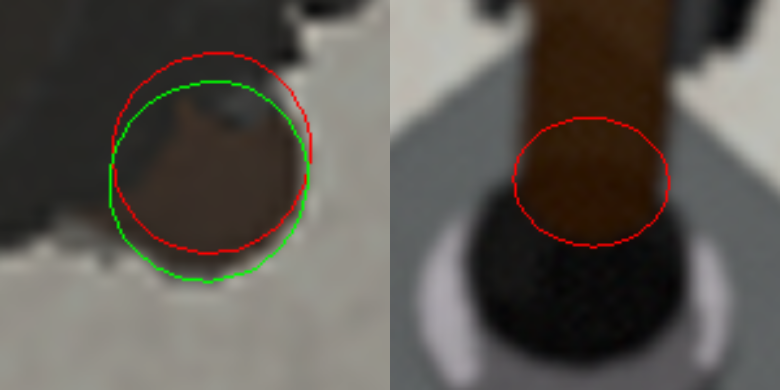

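View pics/o3.png

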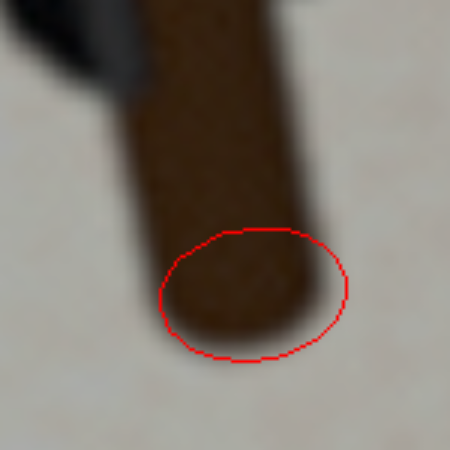

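```bash
cat >> fit.py <<'E'
print("-----")
s=lambda p:cv(p,8,(470,315));t=lambda p:cv(p,8,(130,255))-[-.3,1.8]
# extra: corners from e2 (f6, off 120,230)
o=[(b,(0,-35,60),t((335,70))),(b,(0,35,60),t((438,297))),(b,(0,35,0),t((495,303))),(b,(0,-35,0),t((390,88))),(b,(-14,0,46),t((448,158)))]
q,r=fit([530,298,2.1],o);print("top corr",q.round(2),np.degrees(q[2]).round(2),r.tolist())
for p in (2.06,2.09,2.12):print(p,[ (fit([530,298,p],[o[i]])[0][:2]).round(1).tolist() for i in range(5)])
E
python3 fit.py | sed -n '/-----/,$p'
```

```text
-----
top corr [533.65 296.74   2.08] 119.11 [[-0.4, -0.7], [0.1, -0.5], [0.2, 0.6], [0.6, 0.3], [-0.4, 0.2]]
2.06 [[530.7, 298.5], [531.5, 298.7], [533.4, 300.0], [533.4, 299.8], [532.6, 294.8]]
2.09 [[530.8, 298.4], [531.5, 298.8], [533.4, 300.1], [533.4, 299.8], [532.6, 294.8]]
2.12 [[530.9, 298.1], [531.4, 298.8], [533.3, 300.1], [533.4, 299.8], [532.6, 294.8]]
```

```bash
python3 go.py 551.6 265.4 68 120.2
```

```text
t 13.3 pos [572.7 228.4  69. ] yaw 120.67 F [ 0.46 -1.04 -0.64] w 28.9 q [ 0.64  0.52 -0.21  0.   -0.83 -1.68]
d m [0.001  0.0425 0.0007] rv deg [0.47 0.13 0.01]
```

Request:
arm_command:
  rows:
    - {"dx":0,"dy":0.006,"dz":0,"wx":0.5,"wy":0,"wz":0,"gripper":1}
    - {"dx":0,"dy":0.015,"dz":0,"wx":0.5,"wy":0,"wz":0,"gripper":1}
    - {"dx":0,"dy":0.025,"dz":0,"wx":0.5,"wy":0,"wz":0,"gripper":1}
    - {"dx":0,"dy":0.033,"dz":0.0005,"wx":0.5,"wy":0,"wz":0,"gripper":1}
    - {"dx":0,"dy":0.039,"dz":0.0005,"wx":0.5,"wy":0,"wz":0,"gripper":1}
    - {"dx":0,"dy":0.042,"dz":0.0005,"wx":0.5,"wy":0,"wz":0,"gripper":1}
    - {"dx":0,"dy":0.042,"dz":0.0005,"wx":0.5,"wy":0,"wz":0,"gripper":1}
    - {"dx":0,"dy":0.042,"dz":0.0005,"wx":0.5,"wy":0,"wz":0,"gripper":1}

```text
clock: 14.1
position: [551.7, 264.8, 68.9]
ee_rot: [-0.184, 0.682, 0.184, 0.684]
contact_force: [-0.4, 0.7, -0.9]
gripper_width: 29.2
```

```bash
python3 go.py 551.6 265.4 68 120.2
python3 - <<'E'
from bench import *
import cv2,numpy as np
from h import *
d=get_image("scene");e=get_image("top")
cv2.imwrite("pics/f1.png",cv2.resize(d["img"][300:400,440:560,::-1],None,fx=6,fy=6,interpolation=cv2.INTER_CUBIC))
cv2.imwrite("pics/f2.png",cv2.resize(e["img"][230:330,120:250,::-1],None,fx=6,fy=6,interpolation=cv2.INTER_CUBIC))
E
```

```text
t 14.1 pos [551.7 264.8  68.9] yaw 120.17 F [-0.37  0.73 -0.88] w 29.2 q [ 0.71  0.52 -0.23  0.   -0.83 -1.76]
d m [0.0009 0.0006 0.0002] rv deg [-0.03  0.13  0.01]
```

View pics/f1.png

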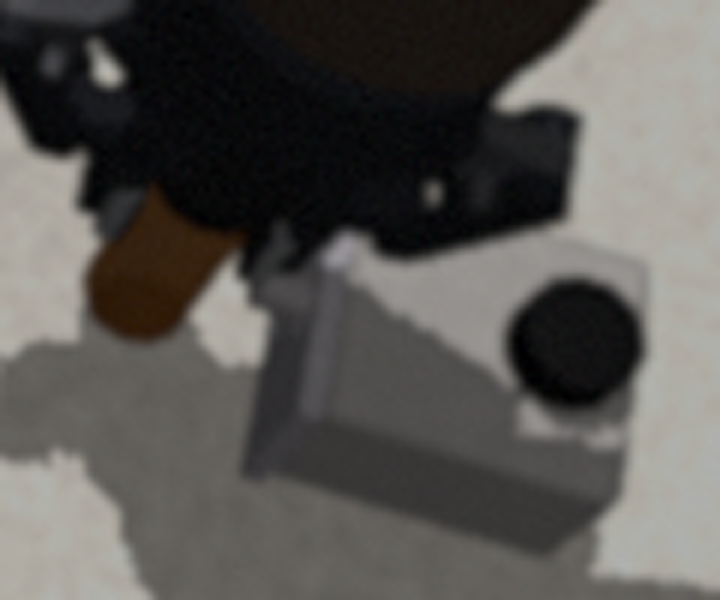

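View pics/f2.png

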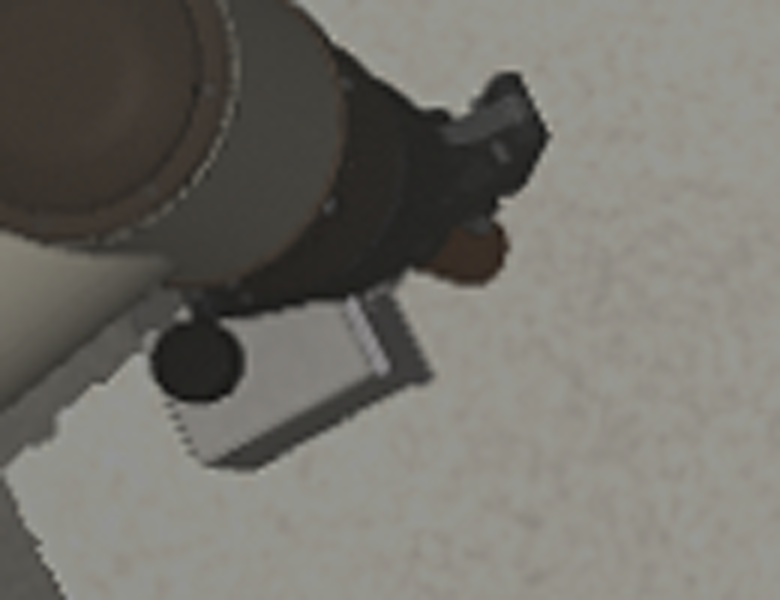

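Run:
```python
from h import *
z=np.load("cams.npz",allow_pickle=True);a=z["a"].item();b=z["b"].item()
th=np.linspace(0,2*np.pi,60)
def circ(x,y,zz,r):return np.c_[x+r*np.cos(th),y+r*np.sin(th),0*th+zz]
def ov(img,P,c,f,o,col,sh=(0,0)):
    u=proj(c,P)+sh;q=((u-o+.5)*f-.5);cv2.polylines(img,[q.round().astype(int)],True,col,1)
def view(img,q,c,f,o,col,sh):
    for P in ([(0,35,60),(0,-35,60),(0,-35,0),(0,35,0)],np.c_[0*th-14,6.5*np.cos(th),46+6.5*np.sin(th)],[(6,35,60),(6,-35,60)]):
        P=np.array(P,float);C,S=np.cos(q[2]),np.sin(q[2])
        ov(img,np.c_[q[0]+C*P[:,0]-S*P[:,1],q[1]+S*P[:,0]+C*P[:,1],P[:,2]],c,f,o,col,sh)
q=(533.3,297,np.radians(120.2))
i=cv2.imread("pics/f1.png")
ov(i,circ(551.7,264.9,14.4,14.5),a,6,(440,300),(0,0,255));ov(i,circ(551.7,264.9,96,14.5),a,6,(440,300),(0,0,255))
cv2.imwrite("pics/g1.png",i)
i=cv2.imread("pics/f2.png")
ov(i,circ(551.7,264.9,14.4,14.5),b,6,(120,230),(0,255,0),(-.3,1.8));view(i,q,b,6,(120,230),(0,255,0),(-.3,1.8))
i2=cv2.imread("pics/e2.png");view(i2,q,b,6,(120,230),(0,255,0),(-.3,1.8))
cv2.imwrite("pics/g2.png",np.hstack([i[200:450,300:550],i2[200:450,300:550]]))
```

```text
(no output)
```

View pics/g1.png

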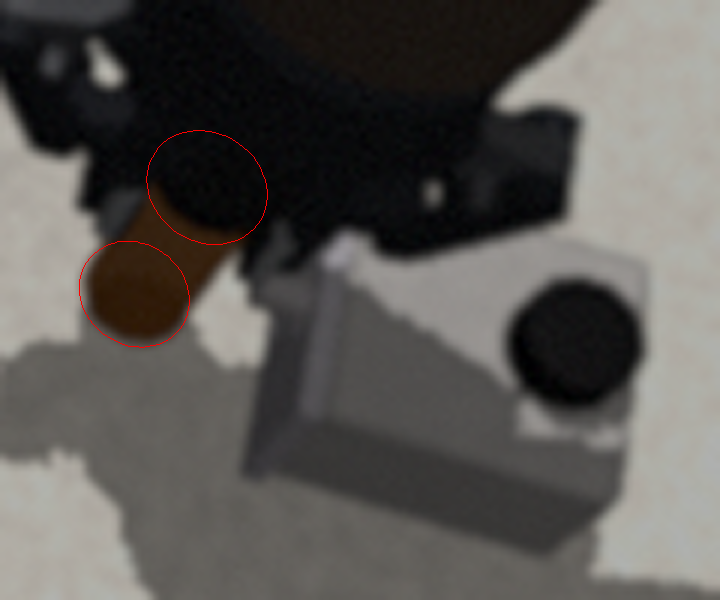

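View pics/g2.png

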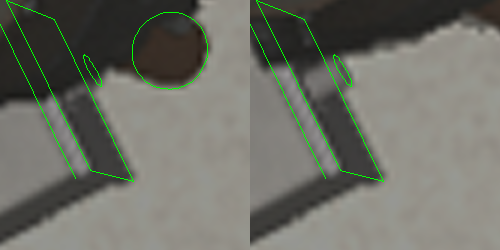

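The tube is laterally within about 0.5 mm of the plunger axis and 37.5 mm in front of the plate. Both cameras now agree with the robot. I push gently along tool y, stopping short of the plate first.

Request:
arm_command:
  rows:
    - {"dx":0.0005,"dy":0.003,"dz":0,"wx":0,"wy":0,"wz":0,"gripper":1}
    - {"dx":0.0005,"dy":0.007,"dz":0,"wx":0,"wy":0,"wz":0,"gripper":1}
    - {"dx":0.0005,"dy":0.01,"dz":0,"wx":0,"wy":0,"wz":0,"gripper":1}
    - {"dx":0.0005,"dy":0.013,"dz":0,"wx":0,"wy":0,"wz":0,"gripper":1}
    - {"dx":0.0005,"dy":0.016,"dz":0,"wx":0,"wy":0,"wz":0,"gripper":1}
    - {"dx":0.0005,"dy":0.018,"dz":0,"wx":0,"wy":0,"wz":0,"gripper":1}
    - {"dx":0.0005,"dy":0.018,"dz":0,"wx":0,"wy":0,"wz":0,"gripper":1}
    - {"dx":0.0005,"dy":0.018,"dz":0,"wx":0,"wy":0,"wz":0,"gripper":1}

```text
clock: 15.0
position: [542.7, 280.0, 68.4]
ee_rot: [-0.184, 0.682, 0.184, 0.683]
contact_force: [1.4, -1.2, -1.3]
gripper_width: 29.3
```

```bash
cat > st.py <<'E'
from bench import arm
import numpy as np
s=arm.read_state();v=np.radians(120.2);x=np.array([np.cos(v),np.sin(v),0]);y=np.array([-x[1],x[0],0])
r=s["position"]-[533.2,297.4,0]
print("t",s["clock"],"ax",(r@x).round(1),"lat",(r@y).round(1),"z",s["position"][2].round(1),"Fpush",(-s["contact_force"]@x).round(2),"Flat",(s["contact_force"]@y).round(2),"Fz",s["contact_force"][2].round(2),"w",s["gripper_width"],"tq",s["wrist_torque"].round(2))
E
python3 st.py;python3 go.py 540 282 68 120.2
```

```text
t 15.0 ax -19.8 lat 0.5 z 68.4 Fpush 1.69 Flat -0.59 Fz -1.29 w 29.258000616598494 tq [-0.39 -0.21 -0.01]
t 15.0 pos [542.7 280.   68.4] yaw 120.15 F [ 1.35 -1.16 -1.29] w 29.3 q [ 0.74  0.52 -0.23  0.   -0.82 -1.79]
d m [ 0.0004  0.0031 -0.0014] rv deg [-0.05  0.11  0.02]
```

Force is 1.7 N, as expected with the plunger about 9 mm in. I continue toward the plate.

Request:
arm_command:
  rows:
    - {"dx":0,"dy":0.002,"dz":0,"wx":0,"wy":0,"wz":0,"gripper":1}
    - {"dx":0,"dy":0.0035,"dz":0,"wx":0,"wy":0,"wz":0,"gripper":1}
    - {"dx":0,"dy":0.005,"dz":0,"wx":0,"wy":0,"wz":0,"gripper":1}
    - {"dx":0,"dy":0.006,"dz":0,"wx":0,"wy":0,"wz":0,"gripper":1}
    - {"dx":0,"dy":0.006,"dz":0,"wx":0,"wy":0,"wz":0,"gripper":1}
    - {"dx":0,"dy":0.006,"dz":0,"wx":0,"wy":0,"wz":0,"gripper":1}
    - {"dx":0,"dy":0.006,"dz":0,"wx":0,"wy":0,"wz":0,"gripper":1}
    - {"dx":0,"dy":0.006,"dz":0,"wx":0,"wy":0,"wz":0,"gripper":1}

```text
clock: 15.8
position: [539.9, 284.8, 68.4]
ee_rot: [-0.184, 0.682, 0.184, 0.683]
contact_force: [2.7, -3.8, -1.2]
gripper_width: 29.1
```

```bash
python3 st.py;python3 go.py 540 282 68 120.2
```

```text
t 15.8 ax -14.3 lat 0.6 z 68.4 Fpush 4.63 Flat -0.44 Fz -1.24 w 29.07012226408991 tq [-1.36 -0.89  0.02]
t 15.8 pos [539.9 284.8  68.4] yaw 120.14 F [ 2.71 -3.78 -1.24] w 29.1 q [ 0.75  0.52 -0.23  0.   -0.82 -1.8 ]
d m [ 0.0004 -0.0025 -0.0013] rv deg [-0.06  0.1   0.05]
```

Request:
arm_command:
  rows:
    - {"dx":0,"dy":0.001,"dz":0,"wx":0,"wy":0,"wz":0,"gripper":1}
    - {"dx":0,"dy":0.002,"dz":0,"wx":0,"wy":0,"wz":0,"gripper":1}
    - {"dx":0,"dy":0.002,"dz":0,"wx":0,"wy":0,"wz":0,"gripper":1}
    - {"dx":0,"dy":0.002,"dz":0,"wx":0,"wy":0,"wz":0,"gripper":1}
    - {"dx":0,"dy":0.002,"dz":0,"wx":0,"wy":0,"wz":0,"gripper":1}
    - {"dx":0,"dy":0.002,"dz":0,"wx":0,"wy":0,"wz":0,"gripper":1}
    - {"dx":0,"dy":0.002,"dz":0,"wx":0,"wy":0,"wz":0,"gripper":1}
    - {"dx":0,"dy":0.002,"dz":0,"wx":0,"wy":0,"wz":0,"gripper":1}

```text
clock: 16.6
position: [539.7, 285.0, 68.5]
ee_rot: [-0.185, 0.682, 0.183, 0.683]
contact_force: [5.7, -7.6, -1.4]
gripper_width: 29.0
```

```bash
python3 st.py;python3 go.py 540 282 68 120.2;  python3 - <<'E'
from bench import *
import cv2,numpy as np
from h import *
d=get_image("scene");e=get_image("top")
cv2.imwrite("pics/k1.png",cv2.resize(d["img"][300:400,440:560,::-1],None,fx=6,fy=6,interpolation=cv2.INTER_CUBIC))
cv2.imwrite("pics/k2.png",cv2.resize(e["img"][230:330,120:250,::-1],None,fx=6,fy=6,interpolation=cv2.INTER_CUBIC))
E
```

```text
t 16.6 ax -14.0 lat 0.6 z 68.5 Fpush 9.43 Flat -1.08 Fz -1.4 w 29.02071039275978 tq [-2.39 -1.75 -0.02]
t 16.6 pos [539.7 285.   68.5] yaw 120.12 F [ 5.67 -7.61 -1.4 ] w 29.0 q [ 0.75  0.52 -0.23  0.   -0.82 -1.8 ]
d m [ 0.0005 -0.0027 -0.0012] rv deg [-0.08  0.07  0.16]
```

View pics/k1.png

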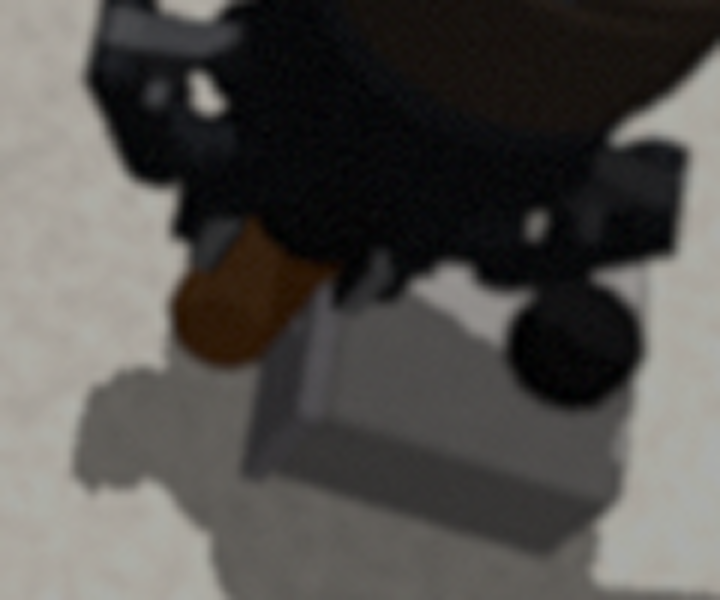

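View pics/k2.png

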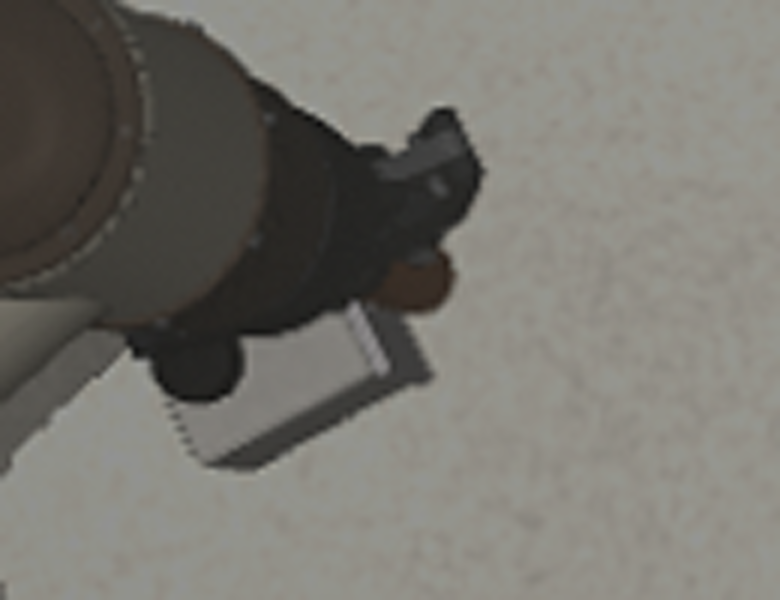

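Contact is stiff at axis −14 mm with 9.4 N. I check tube uprightness with an overlay, and check that the bystanders haven't moved.

```bash
python3 - <<'E'
from h import *
z=np.load("cams.npz",allow_pickle=True);a=z["a"].item();b=z["b"].item()
th=np.linspace(0,2*np.pi,60)
def circ(x,y,zz,r):return np.c_[x+r*np.cos(th),y+r*np.sin(th),0*th+zz]
def ov(img,P,c,f,o,col,sh=(0,0)):
    u=proj(c,P)+sh;q=((u-o+.5)*f-.5);cv2.polylines(img,[q.round().astype(int)],True,col,1)
i=cv2.imread("pics/k1.png")
for h in(14.2,45,75):ov(i,circ(539.9,284.9,h,14.5),a,6,(440,300),(0,0,255),(.2,-.5))
j=cv2.imread("pics/k2.png")
for h in(14.2,):ov(j,circ(539.9,284.9,h,14.5),b,6,(120,230),(0,255,0),(-.3,1.8))
cv2.imwrite("pics/m.png",np.hstack([cv2.resize(i[150:450,100:400],(390,390)),cv2.resize(j[200:400,300:500],(390,390))]))
E
python3 st.py
python3 - <<'E'
from bench import *
import cv2
cv2.imwrite("pics/m2.png",get_image("scene")["img"][:,:,::-1])
E
python3 st.py
```

```text
t 16.7 ax -14.0 lat 0.7 z 68.5 Fpush 9.06 Flat -0.9 Fz -1.95 w 28.83872845080663 tq [-2.41 -1.74  0.02]
t 16.75 ax -14.0 lat 0.7 z 68.5 Fpush 10.13 Flat -0.83 Fz -1.6 w 28.791174020881034 tq [-2.41 -1.74 -0.  ]
```

View pics/m.png

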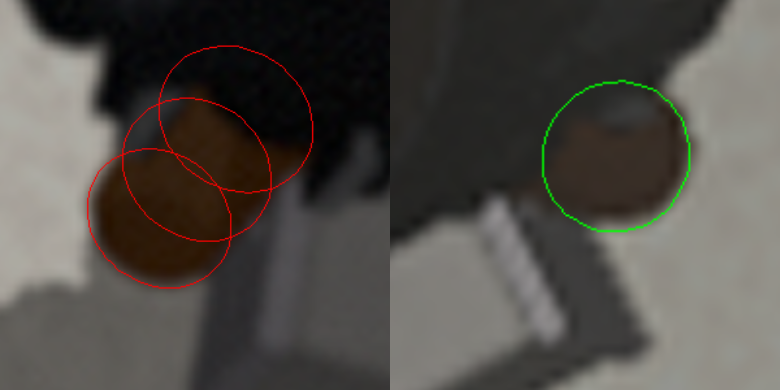

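View pics/m2.png

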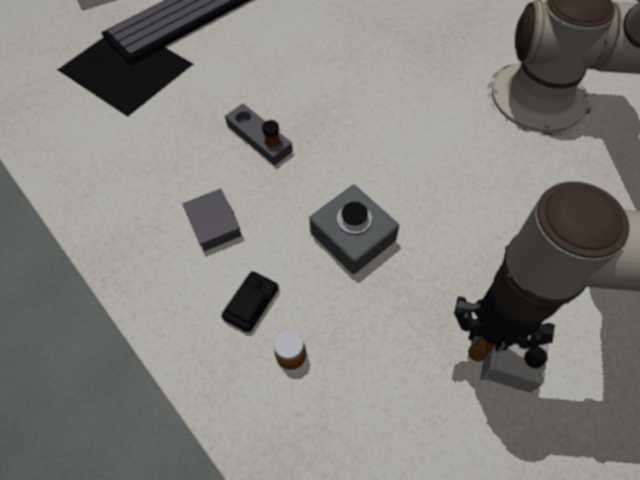

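```bash
python3 - <<'E'
from bench import *
print(arm.job_done())
E
python3 st.py
```

```text
the job is handed in; nothing more can be done
None
the job is handed in; nothing more can be done
```

I took the tall tube out of the stand and pressed its foot on the mixer pad, then pushed it against the viewer's plunger and stop plate. I handed the job in at about 16.8 s, still gripping it there. No verdict is reported, so the checks below are my own.

- **Mixer:** The pad was on its hard stop. The tool stayed at z = 128.2 mm while the force rose from 10 N to 15 N. It was held there for about 1.2 s.
- **Viewer:** The tube stopped stiffly with its axis 14.0 mm in front of the plate by the tool reading, against 14.5 mm expected and within measurement error. Push was about 9–10 N, well above the plunger's 2 N when flush, so I take the plunger as flush. I did not see it directly because the tube and gripper hid it.
- **Alignment:** The tube was about 0.7 mm to the side of the plunger axis, give or take 1–2 mm.
- **Pose:** The gripper was within 0.2° of vertical. The tube was gripped at 29 mm opening with its foot about 14 mm above the bench.
- **Other things:** The last picture showed the stand, short tube, mixer, jar, mouse and slide box in their places.

**Disagreements:**
- At the start the top camera read about 4 mm lower in x than the scene camera. I corrected for this using the gripped tube.
- In the last top-view overlay the foot was about 1 px (roughly 2 mm) from where I predicted. It was about the same just before contact, so I took it as camera error and not tilt.
- One move call was refused because some keys were missing. The arm did not move.

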